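# Load a cell and screw a waterproof lamp's tail cap home from its thread start

## Task

The waterproof lamp is clamped head down in the bench vise with its tail open. Slide the fresh cell, as it stands, down into the lamp, set the tail cap level on the threaded neck and, pressing lightly, turn it backwards (counterclockwise from above) until you feel it ride up and drop into the thread start; then run it in clockwise until it is fully home and just snug on the shoulder, and let go. Do not force the thread, overtighten the cap or let the cap go on crooked, and leave the spent cell and the tweezers where they lie.

Things in the scene. Friction and masses are not known exactly. Their poses are not given: they have to be found in the camera images.
- vise: Grey bench vise, fixed to the desk, holding a bare aluminium lamp head down, tail up. Origin on the desk under the lamp's axis; spindle and bar point to its -x (out to 105 mm). Jaws 66 mm wide (y), top 95 mm above the desk; the small anvil behind them 104 mm, out to 70 mm along +x. How the lamp is turned in the jaws, so where its thread starts lie, is not measured.
- neck_rim (a point): Centre of the rim of the lamp's open tail, 152 mm above the desk; z is the lamp's axis, upright. Neck 27.2 mm across, tapering to 22.4 mm over its top 3.6 mm. The bore, 18 mm wide (mouth 20), goes down to a sprung contact plate 43.6 mm below the rim, which yields under 0.5 N and then 0.9 N a mm. The cap at rest on the ridges stands with its centre 0.5 to 5.2 mm above this point.
- shoulder (a point): Centre of the flat shoulder, 42 mm across, 17 mm below the rim, on which the cap's skirt seats. Between it and the rim the neck bears a right-hand three-start thread: 34.4 mm over the crests, lead 16.5 mm a turn (2.6 mm a radian), ridges 2 mm thick and 5.5 mm apart, starting bluntly 120 degrees apart, the top of each start 12.6 mm above the shoulder. Thread friction about 0.3.
- cap_centre (a point): Centre of the aluminium knurled tail cap (43 mm across, 26 mm high, 60 g), 12 mm above its skirt's edge; z points to its closed top. It stands on the desk open end down. Bore 37.6 mm wide, 18.5 mm deep. Fully home on the shoulder this point is 5.0 mm below the rim, about 2.1 rad clockwise from the drop; 0.4 rad on, the thread is tight. 0.1 N m turns it.
- cap_lugs (a point): Middle of the cap's three lugs, on its axis 3.5 mm above the skirt's edge: 120 degrees apart, 2.5 mm thick, 29.4 mm across their tips, 1 mm of play in the thread. Lying on the ridges they climb when turned counterclockwise, then the cap drops 4.7 mm, lugs just behind the thread starts. About there the cell starts to press on the cap, 5 N when home. Started crooked it jams about 10 degrees askew.
- cell_centre (a point): Centre of the fresh cell, a battery 15 mm across and 50 mm long standing on end on the desk, the right way up for this lamp; z is its length. On the contact plate its centre is 18.6 mm below the rim and its top stands 6.4 mm out of the neck. Let go some way down the bore it slides in by itself.
- spent_cell: The spent cell, a battery of the same size lying on its side on the desk, not to be moved. Origin under its middle, length along y.
- desk_tweezers: Pointed steel tweezers, 118 x 7 x 8 mm, lying on the desk, not to be moved. Origin under their middle, length along y.
Things that resemble listed ones, but are neither listed nor needed, are in the scene too. Of the things like the part that bears cap_centre, leave any that is brown or pink; of the rest the larger one is meant.

How it is judged:
By the outcome, as a careful person would: the job done as asked, in the order asked, and still so for the second after the job is handed in, with the robot touching nothing.
It also fails if it takes over 70 s, if anything falls off the work surface, if the arm or the gripper's body presses on something with over 40 N, if the wrist force passes 120 N, or if a joint passes its speed limit or range.

## Robot

A 6-joint arm with a two-finger parallel gripper is mounted at the origin on a cart in front of the work surface, level with it; the furniture and walls round the work are solid. World frame = base frame: x ahead of the robot, y to its left, z up, the work surface at z = 0. Lengths are in m, angles in rad, forces in N, time in s.
With the tool pointing down it reaches from about 0.35 to 0.925 m from the base axis. Payload 6.4 kg.
Tool frame: the origin (TCP) lies between the finger pads; the fingertips stand 22 mm ahead of it and the grasp point (between the pads) lies 3 mm ahead of it (tip_extent is the distance from the TCP to the fingertips, in m); z points along the fingers, y is the line along which they close (so a half turn about z gives the same grasp; the last joint's range is limited). The gripper opens to 85 mm and grips with 20 to 120 N. Pads are 22 mm wide; open, the fingers measure 114 mm over their backs; the gripper's body (76 mm by 85 mm) begins 54 mm behind the grasp point. The pads swing forward as they close: fully open they stand 13 mm farther back than shut.
Start: joints at [-1.484, 0.245, 1.558, -0, 1.339, -0.174], TCP at [0.168, -0.628, 0.219] pointing down, gripper open.
Joint ranges: [-3.13, 3.13], [-1.02, 2.26], [0.13, 2.54], [-0.95, 4.09], [0.21, 2.88], [-2.74, 2.74]. Speed limits (rad/s): [2.57, 2.57, 3.14, 3.14, 3.14, 3.14].

## Interface

Orientations are given as a unit quaternion [x, y, z, w].
In Python, from rig import get_obs, grab_frame, close_job, tip_extent gives the robot as it stands.
- The arm moves only by the tool apply_moves, never from a script. Its argument "moves" is one flat list of numbers, 5 for each row, row after row: the finger opening in m, from 0 to 0.0854, then the shift along the tool's x, y, z in m, then the turn about the tool's z in rad. A call has 1 to 12 rows; each row is the pose to reach, as a shift and turn from the pose commanded when the call began, along the tool's axes at that moment; what a row does not reach only later rows make up. A row lasts 1/8 s, in which the tool goes at most 62.5 mm and 10.7 degrees, less where a joint would pass 70% of its speed; a pose out of reach is approached as far as the arm can. A call with a gripper value outside its range is refused whole. The fingers move at their own pace and stop on an object; "newtons" is the grip in N (left out, the last holds). Time passes only in rows, so rows that repeat a pose let the fingers close. It gives the time, the measured TCP pose, the force, the opening and the grip force at its end, in the units of the state.
- get_obs(): the state, without advancing time (a new reading comes with each control period).
- grab_frame(name): name is "side" or "top"; returns a dict with "pixels" (480x640x3 uint8, red, green, blue), "z_map" (480x640 float32, m along the optical axis (not along the pixel's ray), 0 where there is no reading), "K" (3x3 intrinsics, pixels), "pose" (4x4, takes a point from camera to world coordinates). Camera axes: x right, y up, looking along -z (the intrinsics and any distortion apply to the point x, -y, -z); pixel columns grow to the right and rows downward; lengths in m; the calibration is good to about 2 mm. A picture is of the moment at which its call begins.
- close_job(): hands the job in; it is judged then, once.
The state is a dict: "time": time; "qpos": joint angles; "joint_velocities": joint speeds; "effort": joint torques, N m; "ee_pos": TCP position; "tool_rot": TCP orientation; "ft_force": force on the tool from outside, world axes, zero at the start; "moment": the same for the moment, N m; "finger_gap": finger opening in m; "grip_force": force on a finger pad.
Only numpy, scipy, OpenCV 4.12 (cv2) and the standard library are available. Lean on these libraries where they do the work, as an engineer would, in place of code of your own. Each camera call takes 0.05 s, during which the arm holds its last target. There are 200 camera calls.

## Working session

There is one attempt and no reset: what is moved stays moved. The work goes in short steps, Python scripts to look and compute and a tool call to move; the robot and the scene stay as the last step left them, time stands still between calls to the robot, and variables do not carry over. Pictures are saved under pics/ and viewed, at most 10 in all, crops included, and the job is handed in when it is done.

Besides the shell and the picture viewer there is one more tool, called after "Call:" by a JSON object that holds its "method" and its "body". apply_moves: Moves the arm, as the interface text tells. Its arguments: {"type":"object","properties":{"moves":{"type":"array","items":{"type":"number"}},"newtons":{"type":"number"}},"required":["moves"]}

```bash
mkdir -p pics; ls; python3 - <<'E'
from rig import *
import cv2,numpy as np
o=get_obs();print(o, tip_extent)
for n in("top","side"):
    f=grab_frame(n);cv2.imwrite(f"pics/{n}0.png",f["pixels"][:,:,::-1]);np.savez(f"{n}0.npz",**{k:f[k] for k in("pixels","z_map","K","pose")})
    print(n,f["K"],f["pose"],[k for k in f])
E
```

```text
pics
{'time': 0.0, 'qpos': array([-1.48408398e+00,  2.45835030e-01,  1.55899729e+00,  2.04842222e-05,
        1.33869882e+00, -1.74102523e-01]), 'joint_velocities': array([ 0.00064768, -0.001166  , -0.00220958, -0.00046568, -0.00085696,
        0.0008839 ]), 'effort': array([-5.17592835e-04, -4.29507995e+01, -3.26126003e+01, -1.28290771e-04,
        5.39219705e-03,  1.39573473e-05]), 'ee_pos': array([ 0.16757317, -0.62743571,  0.21827593]), 'tool_rot': array([ 9.91508836e-01,  1.30035721e-01,  5.22935685e-05, -9.67887256e-04]), 'ft_force': array([-0.57171894, -0.07284998, -0.13213203]), 'moment': array([-0.01680403,  0.01509941,  0.03103415]), 'grip_force': 0.0, 'finger_gap': 0.08555433702255502} 0.022
top [[496.28909885   0.         323.91632507]
 [  0.         496.28909885 237.61862919]
 [  0.           0.           1.        ]] [[-0.02893637  0.99526137 -0.0928304   0.44526983]
 [-0.99929775 -0.02659144  0.02639894  0.03871832]
 [ 0.02380535  0.0935291   0.99533191  1.19753727]
 [ 0.          0.          0.          1.        ]] ['pixels', 'z_map', 'K', 'pose']
side [[484.00017252   0.         323.39251373]
 [  0.         484.00017252 247.94661481]
 [  0.           0.           1.        ]] [[-0.97587501  0.16020175 -0.14833532  0.43254256]
 [-0.21723227 -0.64441533  0.73317053  0.72295751]
 [ 0.02186565  0.74770601  0.66366981  0.75624931]
 [ 0.          0.          0.          1.        ]] ['pixels', 'z_map', 'K', 'pose']
```

View pics/top0.png

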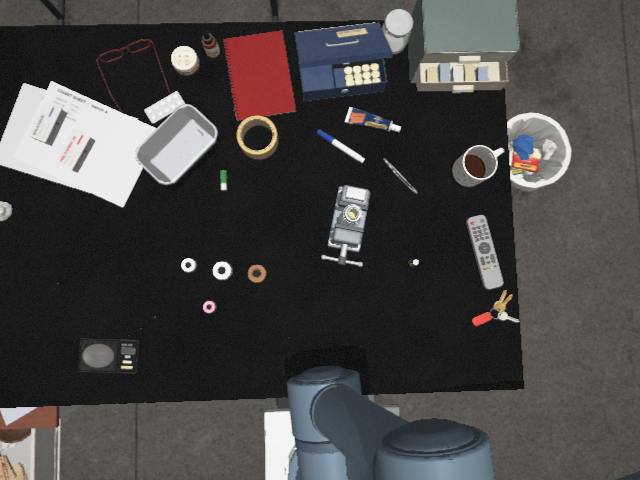

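View pics/side0.png

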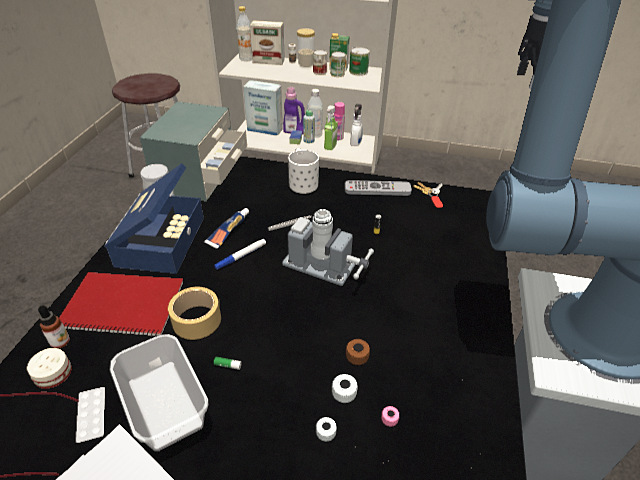

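The top view shows the vise and lamp at (352,213), the upright fresh cell at (414,262) and the green spent cell lying at (223,180). The tweezers are at (400,175).

Cap candidates in the top view:
- small white (188,265)
- larger white (222,270)
- brown (257,273)
- pink (209,307)

By the description it should be the larger white one. I'll measure it and check it in one crop.

```bash
cat > h.py <<'E'
import numpy as np,cv2
def load(n): return dict(np.load(n))
def cloud(f):
    z=f["z_map"];v,u=np.indices(z.shape);K=f["K"]
    p=np.stack([(u-K[0,2])/K[0,0]*z,-(v-K[1,2])/K[1,1]*z,-z],-1)
    return p@f["pose"][:3,:3].T+f["pose"][:3,3]
def ray(f,u,v,h):
    K=f["K"];d=np.stack([(np.asarray(u,float)-K[0,2])/K[0,0],-(np.asarray(v,float)-K[1,2])/K[1,1],-np.ones(np.shape(u))],-1)@f["pose"][:3,:3].T
    o=f["pose"][:3,3];return o+d*((h-o[2])/d[...,2])[...,None]
E
python3 - <<'E'
from h import *
T,S=load("top0.npz"),load("side0.npz")
CT,CS=cloud(T),cloud(S)
def obj(f,C,u,v,r,lo,hi,nm):
    w=np.zeros(C.shape[:2],bool);w[v-r:v+r,u-r:u+r]=1
    m=w&(C[...,2]>lo)&(C[...,2]<hi)&(f["z_map"]>0)
    P=C[m]
    if len(P)<3: print(nm,"few",len(P));return
    c,rad=cv2.minEnclosingCircle(P[:,:2].astype(np.float32))
    print(nm,len(P),"circ",np.round(c,4),round(rad,4),"mean",P.mean(0).round(4),"zmax",P[:,2].max().round(4),"col",f["pixels"][m].mean(0).round())
for nm,u,v in(("w1",188,265),("w2",222,270),("br",257,273),("pk",209,307)): obj(T,CT,u,v,16,.012,.05,"T "+nm)
for nm,u,v in(("w1",326,429),("w2",344,388),("br",358,351),("pk",390,416)): obj(S,CS,u,v,20,.015,.05,"S "+nm)
obj(T,CT,414,262,10,.03,.07,"T cell");obj(S,CS,377,225,14,.044,.07,"S cell top")
obj(T,CT,352,213,16,.138,.17,"T rim");obj(S,CS,322,214,16,.146,.17,"S rim")
obj(T,CT,352,213,20,.128,.14,"T sh");obj(T,CT,223,180,16,.005,.03,"T spent")
a=cv2.resize(T["pixels"][235:325,165:285],None,fx=4,fy=4,interpolation=2)
b=cv2.resize(T["pixels"][170:275,315:435],None,fx=4,fy=4,interpolation=2)
c=cv2.resize(S["pixels"][195:285,280:400],None,fx=4,fy=4,interpolation=2)
im=np.zeros((420,800,3),np.uint8);im[:240,:320]=a[:240,:320]
im=np.zeros((600,800,3),np.uint8)
a=cv2.resize(a,(400,300));b=cv2.resize(b,(343,300));c=cv2.resize(c,(400,300))
d=cv2.resize(S["pixels"][335:440,310:410],(286,300),interpolation=2)
im[:300,:400]=a;im[:300,400:743]=b;im[300:,:400]=c;im[300:,400:686]=d
cv2.imwrite("pics/crop1.png",im[:,:,::-1])
E
```

```text
T w1 150 circ [0.5006 0.3318] 0.0169 mean [0.5002 0.3315 0.0169] zmax 0.0219 col [203. 204. 203.]
T w2 280 circ [0.4852 0.2522] 0.0223 mean [0.485  0.2513 0.0222] zmax 0.0298 col [200. 201. 201.]
T br 277 circ [0.4754 0.1699] 0.0221 mean [0.4757 0.1698 0.0222] zmax 0.0281 col [146. 108.  84.]
T pk 102 circ [0.4008 0.284 ] 0.0144 mean [0.4004 0.2835 0.015 ] zmax 0.0196 col [202. 152. 175.]
S w1 307 circ [0.4985 0.3317] 0.0172 mean [0.4987 0.3326 0.0184] zmax 0.0225 col [210. 211. 209.]
S w2 483 circ [0.4838 0.2518] 0.0225 mean [0.483  0.2546 0.0237] zmax 0.0297 col [204. 205. 203.]
S br 399 circ [0.4738 0.1701] 0.0221 mean [0.4736 0.1727 0.0235] zmax 0.0293 col [125.  80.  51.]
S pk 165 circ [0.3995 0.2841] 0.0144 mean [0.399  0.2848 0.0168] zmax 0.0198 col [207. 149. 175.]
T cell 36 circ [ 0.4909 -0.2008] 0.0071 mean [ 0.4909 -0.2004  0.0461] zmax 0.0514 col [179. 177. 175.]
S cell top 26 circ [ 0.4893 -0.2023] 0.0077 mean [ 0.4884 -0.2006  0.049 ] zmax 0.0516 col [160. 156. 150.]
T rim 157 circ [ 0.5945 -0.0523] 0.0184 mean [ 0.5951 -0.0516  0.146 ] zmax 0.1545 col [196. 198. 196.]
S rim 99 circ [ 0.5932 -0.0504] 0.0174 mean [ 0.5938 -0.0499  0.1497] zmax 0.1541 col [202. 202. 197.]
T sh 110 circ [ 0.5955 -0.0518] 0.0214 mean [ 0.5926 -0.0492  0.1348] zmax 0.14 col [165. 167. 166.]
T spent 125 circ [0.7033 0.2393] 0.0278 mean [0.7029 0.2474 0.0124] zmax 0.0185 col [112. 153. 116.]
```

View pics/crop1.png

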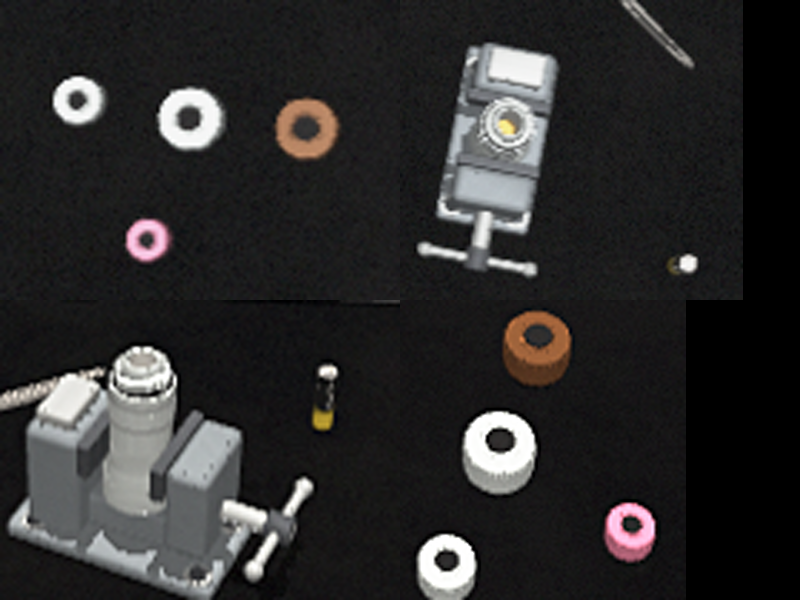

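The crop shows four knurled caps. The larger white one (top view 222,270; side view 344,388; radius about 22 mm) is the one I want. The small white, pink and brown caps stay where they are. The lamp neck is open at (352,213) and the cell is upright at (414,262).

```bash
cat >> h.py <<'E'
from scipy.spatial.transform import Rotation as R
def to(x,y,z,a=None):
    """tool-axis shift and turn from the measured pose to the world target"""
    from rig import get_obs
    o=get_obs();r=R.from_quat(o["tool_rot"]);M=r.as_matrix();a0=np.arctan2(M[1,0],M[0,0])
    s=M.T@(np.array([x,y,z])-o["ee_pos"])
    print("t",round(o["time"],2),"ee",o["ee_pos"].round(4),"a",a0.round(4),"tilt",np.degrees(np.arccos(-M[2,2])).round(2),"F",o["ft_force"].round(2),"q",o["qpos"].round(2),"gap",round(o["finger_gap"],4))
    print("shift",s.round(4),"turn",0 if a is None else round(a0-a,4))
E
python3 -c "
from h import *
to(.490,-.2013,.15); to(.490,-.2013,.0485)"
```

```text
t 0.1 ee [ 0.1675 -0.6275  0.2184] a 0.2608 tilt 0.1 F [ 0.65  1.18 -0.2 ] q [-1.48  0.25  1.56 -0.    1.34 -0.17] gap 0.0855
shift [ 0.4214 -0.3285  0.0691] turn 0
t 0.1 ee [ 0.1675 -0.6275  0.2184] a 0.2608 tilt 0.1 F [ 0.65  1.18 -0.2 ] q [-1.48  0.25  1.56 -0.    1.34 -0.17] gap 0.0855
shift [ 0.4214 -0.3283  0.1706] turn 0
```

Call:
{"method": "apply_moves", "body": {"moves": [0.05, 0.4215, -0.3285, 0.02, 0, 0.05, 0.4215, -0.3285, 0.02, 0, 0.05, 0.4215, -0.3285, 0.02, 0, 0.05, 0.4215, -0.3285, 0.02, 0, 0.05, 0.4215, -0.3285, 0.02, 0, 0.05, 0.4215, -0.3285, 0.02, 0, 0.05, 0.4215, -0.3285, 0.02, 0, 0.05, 0.4215, -0.3285, 0.02, 0, 0.05, 0.4215, -0.3285, 0.02, 0, 0.05, 0.4215, -0.3285, 0.07, 0, 0.05, 0.4215, -0.3285, 0.1, 0, 0.05, 0.4215, -0.3285, 0.1, 0], "newtons": 25}}

```text
time: 1.6
ee_pos: [0.4882, -0.2004, 0.1165]
tool_rot: [0.991, 0.13, -0.002, -0.002]
ft_force: [0.5, -0.2, 0.5]
finger_gap: 0.0499
grip_force: 0.0
```

```bash
python3 -c "
from h import *
to(.490,-.2013,.05)"
```

```text
t 1.6 ee [ 0.4882 -0.2004  0.1165] a 0.2611 tilt 0.38 F [ 0.54 -0.22  0.54] q [-0.6   0.08  1.94  0.    1.12  0.71] gap 0.0499
shift [0.0018 0.0017 0.0665] turn 0
```

Call:
{"method": "apply_moves", "body": {"moves": [0.05, 0, 0, 0, 0, 0.05, 0, 0, 0.035, 0, 0.05, 0, 0, 0.0685, 0, 0.05, 0, 0, 0.0685, 0, 0.05, 0, 0, 0.0685, 0, 0.012, 0, 0, 0.0685, 0, 0.012, 0, 0, 0.0685, 0, 0.012, 0, 0, 0.0685, 0, 0.012, 0, 0, 0.0685, 0, 0.012, 0, 0, 0.0685, 0, 0.012, 0, 0, 0.0685, 0], "newtons": 25}}

```text
time: 2.98
ee_pos: [0.4901, -0.2019, 0.0508]
tool_rot: [0.992, 0.13, -0.0, -0.0]
ft_force: [0.1, -0.9, -0.2]
finger_gap: 0.0122
grip_force: 0.0
```

```bash
python3 -c "
from h import *
to(.594,-.0515,.22)"
```

```text
t 2.98 ee [ 0.4901 -0.2019  0.0508] a 0.2608 tilt 0.01 F [ 0.11 -0.91 -0.22] q [-0.6   0.19  1.96 -0.    0.99  0.71] gap 0.0122
shift [ 0.1391 -0.1186 -0.1692] turn 0
```

```bash
python3 - <<'E'
from rig import *
import cv2,numpy as np
f=grab_frame("side");g=grab_frame("top")
a=cv2.resize(f["pixels"][150:270,300:440],(560,480));cv2.imwrite("pics/c2.png",np.hstack([a,cv2.resize(g["pixels"][230:290,385:415],(240,480))])[:,:,::-1])
E
```

```text
(no output)
```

View pics/c2.png

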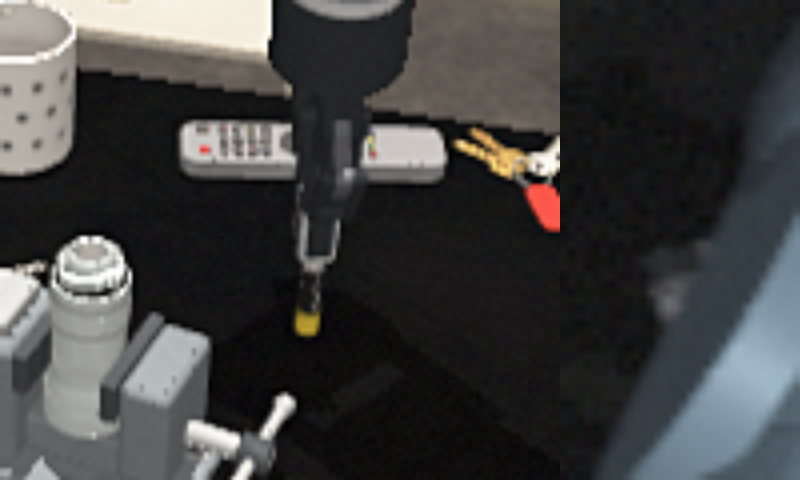

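The cell is still standing between the fingers, at about (305,320) in the crop. I'll close them all the way to find out whether it is really held.

Call:
{"method": "apply_moves", "body": {"moves": [0.0, 0, 0, 0, 0, 0.0, 0, 0, 0, 0, 0, 0, 0, 0, 0], "newtons": 25}}

```text
time: 3.45
ee_pos: [0.4901, -0.202, 0.0509]
tool_rot: [0.992, 0.13, -0.0, -0.0]
ft_force: [0.1, -0.1, 0.6]
finger_gap: 0.0001
grip_force: 0.0
```

```bash
python3 - <<'E'
from rig import *
from h import *
f=grab_frame("side");np.savez("side1.npz",**{k:f[k] for k in("pixels","z_map","K","pose")})
C=cloud(f)
p=f["pixels"].astype(int)
m=(p[...,0]>p[...,2]+60)&(p[...,1]>p[...,2]+40);m[:205]=0;m[240:]=0;m[:,:360]=0;m[:,:]&=True;m[:,395:]=0
print("yellow",np.argwhere(m).mean(0),C[m].mean(0),m.sum())
f0=load("side0.npz");C0=cloud(f0);p0=f0["pixels"].astype(int)
m0=(p0[...,0]>p0[...,2]+60)&(p0[...,1]>p0[...,2]+40);m0[:205]=0;m0[240:]=0;m0[:,:360]=0;m0[:,395:]=0
print("yellow0",np.argwhere(m0).mean(0),C0[m0].mean(0),m0.sum())
for v in range(200,236,2): print(v,[(C[v,u].round(3).tolist(),p[v,u].tolist()) for u in (377,)])
E
```

```text
yellow [230.53333333 376.36666667] [ 0.48835709 -0.19781222  0.00749917] 30
yellow0 [230.53333333 376.36666667] [ 0.48839054 -0.19831307  0.00709142] 30
200 [([0.493, -0.168, 0.119], [25, 24, 28])]
202 [([0.493, -0.166, 0.115], [25, 23, 26])]
204 [([0.494, -0.191, 0.092], [20, 18, 21])]
206 [([0.493, -0.186, 0.089], [21, 21, 26])]
208 [([0.492, -0.185, 0.084], [30, 30, 33])]
210 [([0.492, -0.187, 0.077], [30, 30, 33])]
212 [([0.492, -0.194, 0.067], [69, 70, 72])]
214 [([0.492, -0.208, 0.05], [50, 48, 47])]
216 [([0.491, -0.201, 0.05], [152, 148, 141])]
218 [([0.49, -0.197, 0.047], [44, 44, 43])]
220 [([0.49, -0.195, 0.042], [22, 22, 20])]
222 [([0.489, -0.194, 0.037], [29, 30, 28])]
224 [([0.489, -0.195, 0.03], [19, 23, 21])]
226 [([0.488, -0.199, 0.021], [34, 35, 36])]
228 [([0.488, -0.197, 0.016], [67, 58, 25])]
230 [([0.487, -0.194, 0.013], [183, 154, 48])]
232 [([0.487, -0.2, 0.002], [191, 160, 52])]
234 [([0.486, -0.193, 0.001], [24, 22, 14])]
```

```bash
python3 - <<'E'
from h import *
f0=load("side0.npz");C=cloud(f0);b=C[:110,500:560].reshape(-1,3)
m=(abs(b[:,0]-.1676)<.08)&(abs(b[:,1]+.628)<.08);print("start tips z",np.sort(b[m][:,2])[:12].round(3),b[m].mean(0), m.sum())
f=load("side1.npz");C=cloud(f);b=C.reshape(-1,3)
m=(abs(b[:,0]-.49)<.03)&(abs(b[:,1]+.2)<.04)&(b[:,2]>.052);P=b[m];P=P[np.argsort(P[:,2])];print(P[:14].round(4))
E
python3 -c "
from rig import get_obs;o=get_obs();print(o['ee_pos'],o['qpos'],o['finger_gap'])"
```

```text
start tips z [0.245 0.245 0.246 0.246 0.246 0.246 0.247 0.247 0.247 0.247 0.248 0.248] [ 0.18412627 -0.61779977  0.35762887] 1379
[[ 0.4874 -0.2062  0.0522]
 [ 0.4967 -0.1951  0.0647]
 [ 0.4944 -0.1957  0.0647]
 [ 0.4806 -0.1988  0.0649]
 [ 0.4874 -0.1964  0.0654]
 [ 0.4897 -0.1952  0.0659]
 [ 0.4919 -0.1938  0.0666]
 [ 0.4827 -0.1957  0.0668]
 [ 0.497  -0.1953  0.0674]
 [ 0.4849 -0.1937  0.0679]
 [ 0.4785 -0.1987  0.0684]
 [ 0.4989 -0.1903  0.0707]
 [ 0.4788 -0.1988  0.0712]
 [ 0.4806 -0.1942  0.0713]]
[ 0.49015913 -0.20195684  0.05090228] [-6.04859752e-01  1.91326524e-01  1.96299655e+00  6.05200809e-06
  9.87250968e-01  7.05126340e-01] 0.00030350759508627464
```

Depth shows the real fingertips about 35 mm higher than the reported TCP and tip_extent imply: the tips are at z≈0.063 with the TCP at 0.051. I saw the same offset at the start pose. The fingers closed above the cell and didn't touch it, so I'll use the measured tip height from here on. Next I'll open and go down 35 mm.

Call:
{"method": "apply_moves", "body": {"moves": [0.05, 0, 0, 0, 0, 0.05, 0, 0, 0, 0, 0.05, 0, 0, 0, 0, 0.05, 0, 0, 0.012, 0, 0.05, 0, 0, 0.024, 0, 0.05, 0, 0, 0.034, 0, 0.05, 0, 0, 0.034, 0, 0.05, 0, 0, 0.034, 0], "newtons": 25}}

```text
time: 4.5
ee_pos: [0.4903, -0.2021, 0.0169]
tool_rot: [0.992, 0.13, 0.0, 0.0]
ft_force: [-0.6, 0.4, 0.1]
finger_gap: 0.05
grip_force: 0.0
```

Call:
{"method": "apply_moves", "body": {"moves": [0, 0, 0, 0, 0, 0, 0, 0, 0, 0, 0, 0, 0, 0, 0, 0, 0, 0, 0, 0, 0, 0, 0, 0, 0], "newtons": 25}}

```text
time: 5.12
ee_pos: [0.4904, -0.2021, 0.0172]
tool_rot: [0.992, 0.13, 0.0, 0.0]
ft_force: [0.1, -0.3, 1.9]
finger_gap: 0.0138
grip_force: 25.9
```

Call:
{"method": "apply_moves", "body": {"moves": [0, 0, 0, -0.05, 0, 0, 0, 0, -0.11, 0, 0, 0, 0, -0.173, 0, 0, 0.045, -0.04, -0.173, 0, 0, 0.09, -0.08, -0.173, 0, 0, 0.139, -0.1185, -0.173, 0, 0, 0.139, -0.1185, -0.173, 0, 0, 0.139, -0.1185, -0.173, 0, 0, 0.139, -0.1185, -0.173, 0]}}

```text
time: 6.25
ee_pos: [0.5933, -0.0527, 0.1896]
tool_rot: [0.992, 0.129, -0.0, -0.0]
ft_force: [-0.4, 0.4, -0.6]
finger_gap: 0.0137
grip_force: 25.8
```

```bash
cat > snap.py <<'E'
from rig import *
from h import *
import sys
for n in("top","side"):
    f=grab_frame(n);np.savez(f"{n}{sys.argv[1]}.npz",**{k:f[k] for k in("pixels","z_map","K","pose")})
E
python3 snap.py 2; python3 - <<'E'
from h import *
to(.594,-.0515,.19)
T,S=load("top2.npz"),load("side2.npz");CS=cloud(S)
m=(abs(CS[...,0]-.594)<.04)&(abs(CS[...,1]+.05)<.04)&(CS[...,2]>.156)&(CS[...,2]<.2)
P=CS[m];print(P.mean(0),P.min(0),P.max(0),np.argwhere(m).min(0),np.argwhere(m).max(0))
a=cv2.resize(S["pixels"][150:250,275:375],(600,600),interpolation=2)
b=cv2.resize(T["pixels"][190:240,340:360],(200,500))
cv2.imwrite("pics/c3.png",a[:,:,::-1])
E
```

```text
t 6.35 ee [ 0.5934 -0.0528  0.1899] a 0.2589 tilt 0.01 F [-0.18  0.16 -0.18] q [-0.28  0.15  1.73 -0.    1.27  1.03] gap 0.0136
shift [ 0.0009 -0.0011 -0.0001] turn 0
[ 0.59013114 -0.04773383  0.1855642 ] [ 0.58429197 -0.05239668  0.17143484] [ 0.59678096 -0.04363836  0.1978628 ] [196 321] [205 327]
```

View pics/c3.png

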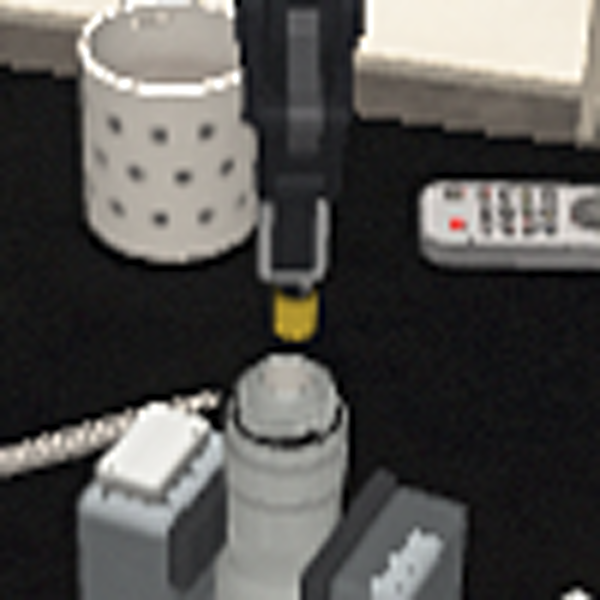

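The gripped cell's yellow end is at crop (296,315), above the neck at (288,380). Next I'll measure its offset from the lamp axis in this view, which cancels the calibration error.

```bash
cat >> h.py <<'E'
def proj(f,P):
    c=(np.atleast_2d(P)-f["pose"][:3,3])@f["pose"][:3,:3]
    K=f["K"];return np.c_[K[0,2]+K[0,0]*c[:,0]/-c[:,2],K[1,2]-K[1,1]*c[:,1]/-c[:,2]]
E
python3 - <<'E'
from h import *
T0,S0,S=load("top0.npz"),load("side0.npz"),load("side2.npz")
p=S["pixels"].astype(int)
m=(p[...,0]>p[...,2]+50)&(p[...,1]>p[...,2]+30);m[:194]=0;m[210:]=0;m[:,:315]=0;m[:,335:]=0
for v in range(197,209):
    u=np.where(m[v])[0]; w=np.clip((p[v,315:335,0]-p[v,315:335,2])/130.,0,1); print(v,u.min() if len(u) else 0,u.max() if len(u) else 0,w.sum().round(2),(np.arange(315,335)*w).sum()/max(w.sum(),.1))
print("proj axis", proj(S,[[.594,-.0515,z] for z in(.135,.152,.1727,.18)]).round(2))
d=proj(S,[[.594,-.0515,.1727],[.604,-.0515,.1727],[.594,-.0415,.1727]]);print("per cm",(d[1:]-d[0]).round(2))
print("cell bottom front edge pred",proj(S,[[.594+.0075*np.cos(t),-.0515+.0075*np.sin(t),.1727] for t in np.linspace(0,6.28,60)])[:,1].max())
q=S0["pixels"].astype(int).sum(2)
for v in range(206,232,1): u=np.where(q[v,295:350]>300)[0]+295; print(v,u.min() if len(u) else 0,u.max() if len(u) else 0,end="; ")
# predicted outlines
for z,r in((.152,.0112),(.1484,.0136),(.135,.021)):
    e=proj(S,[[.594+r*np.cos(t),-.0515+r*np.sin(t),z] for t in np.linspace(0,6.28,90)]);print("\n",z,r,e.min(0).round(1),e.max(0).round(1))
C=cloud(T0);m=(abs(C[...,0]-.594)<.04)&(abs(C[...,1]+.0515)<.04)
for lo,hi in((.148,.158),(.128,.14)):
    k=m&(C[...,2]>lo)&(C[...,2]<hi);print(lo,k.sum(),C[k].mean(0),np.argwhere(k).min(0),np.argwhere(k).max(0))
b=[cv2.resize(S0["pixels"][195:245,295:350],(440,400),interpolation=0),cv2.resize(T0["pixels"][190:235,330:375],(360,360),interpolation=0)]
im=np.zeros((400,800,3),np.uint8);im[:,:440]=b[0];im[:360,440:]=b[1];cv2.imwrite("pics/c4.png",im[:,:,::-1])
print("T axis",proj(T0,[[.594,-.0515,.152],[.594,-.0515,.135],[.604,-.0515,.152],[.594,-.0415,.152]]).round(2))
E
```

```text
197 0 0 0.25 323.060606060606
198 0 0 0.75 323.5567010309278
199 321 327 2.75 323.6666666666667
200 321 327 5.85 323.67017082785804
201 321 327 7.0 323.7021978021979
202 321 327 6.86 323.67825112107624
203 321 327 6.76 323.6666666666666
204 321 327 6.75 323.594070695553
205 321 326 5.69 323.5783783783784
206 322 325 2.68 323.73352435530086
207 0 0 0.03 99.84615384615384
208 0 0 0.04 124.15384615384617
proj axis [[321.99 218.82]
 [322.16 212.29]
 [322.36 204.14]
 [322.44 201.21]]
per cm [[-4.82 -0.72]
 [-1.09  2.88]]
cell bottom front edge pred 206.36290001464187
206 0 0; 207 0 0; 208 0 0; 209 319 325; 210 318 327; 211 316 329; 212 315 329; 213 315 330; 214 314 330; 215 309 330; 216 304 331; 217 300 332; 218 296 332; 219 295 332; 220 295 332; 221 295 332; 222 295 332; 223 295 332; 224 295 332; 225 295 332; 226 295 332; 227 295 332; 228 295 338; 229 295 339; 230 295 339; 231 295 342; 
 0.152 0.0112 [316.7 209. ] [327.6 215.6]

 0.1484 0.0136 [315.5 209.7] [328.7 217.8]

 0.135 0.021 [311.9 212.6] [332.1 225.2]
0.148 57 [ 0.59535524 -0.05204589  0.15049936] [206 347] [218 360]
0.128 110 [ 0.59258857 -0.04924596  0.13477251] [204 342] [223 361]
T axis [[352.54 212.9 ]
 [351.91 214.03]
 [352.38 208.25]
 [347.86 213.02]]
```

View pics/c4.png

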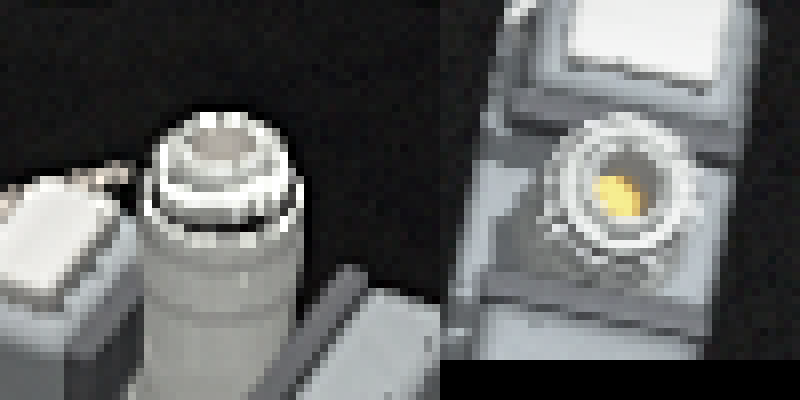

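The side crop shows the lamp axis at u≈322.2 and the top crop shows the bore centre at (353.0,212.4). The cell hangs about 2 mm off axis in x, so I'll correct that and feel my way in.

Call:
{"method": "apply_moves", "body": {"moves": [0, 0.0015, 0.001, 0.008, 0, 0, 0.0015, 0.001, 0.016, 0, 0, 0.0015, 0.001, 0.019, 0, 0, 0.0015, 0.001, 0.022, 0, 0, 0.0015, 0.001, 0.024, 0, 0, 0.0015, 0.001, 0.026, 0, 0, 0.0015, 0.001, 0.026, 0]}}

```text
time: 7.22
ee_pos: [0.5956, -0.0522, 0.1638]
tool_rot: [0.992, 0.13, -0.0, -0.0]
ft_force: [-0.2, 0.6, -1.1]
finger_gap: 0.0135
grip_force: 25.8
```

Call:
{"method": "apply_moves", "body": {"moves": [0, 0, 0, 0.003, 0, 0, 0, 0, 0.006, 0, 0, 0, 0, 0.009, 0, 0, 0, 0, 0.011, 0, 0, 0, 0, 0.011, 0]}}

```text
time: 7.85
ee_pos: [0.5955, -0.0522, 0.1526]
tool_rot: [0.992, 0.13, -0.0, -0.0]
ft_force: [0.4, 0.2, 0.2]
finger_gap: 0.0133
grip_force: 25.8
```

Call:
{"method": "apply_moves", "body": {"moves": [0, 0, 0, 0.004, 0, 0, 0, 0, 0.008, 0, 0, 0, 0, 0.008, 0, 0.02, 0, 0, 0.008, 0, 0.03, 0, 0, 0.008, 0, 0.04, 0, 0, 0.008, 0, 0.04, 0, 0, 0, 0, 0.04, 0, 0, -0.04, 0, 0.04, 0, 0, -0.08, 0, 0.04, 0, 0, -0.08, 0]}}

```text
time: 9.1
ee_pos: [0.598, -0.0528, 0.2382]
tool_rot: [0.991, 0.13, 0.004, 0.002]
ft_force: [0.0, -0.0, 0.0]
finger_gap: 0.04
grip_force: 0.0
```

```bash
python3 snap.py 3; python3 - <<'E'
from h import *
to(.485,.2517,.15,1.3)
S=load("side3.npz");C=cloud(S)
m=(abs(C[...,0]-.594)<.03)&(abs(C[...,1]+.052)<.03)&(C[...,2]>.15)&(C[...,2]<.2)
P=C[m];print(m.sum(),P.mean(0),P[:,2].max())
cv2.imwrite("pics/c5.png",cv2.resize(S["pixels"][170:250,290:370],(480,480),interpolation=2)[:,:,::-1])
E
```

```text
t 9.2 ee [ 0.5957 -0.0522  0.2335] a 0.2609 tilt 0.05 F [ 0.49 -0.24 -0.3 ] q [-0.28  0.11  1.68  0.    1.35  1.03] gap 0.0403
shift [-0.0287 -0.3222  0.0833] turn -1.0391
74 [ 0.59346852 -0.04938394  0.15415113] 0.16039077748143493
```

View pics/c5.png

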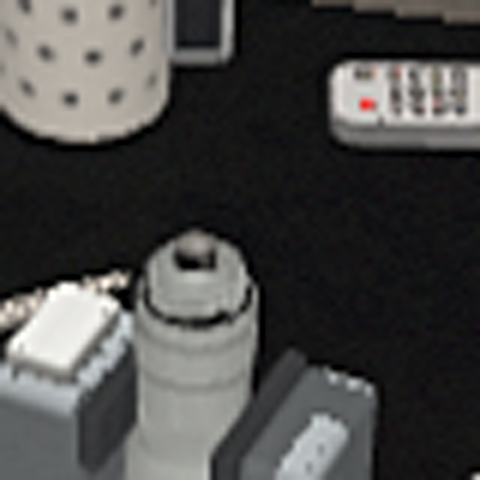

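The cell is seated, with its top at z≈0.160 (crop 195,245) against 0.158 expected. Now the cap.

Call:
{"method": "apply_moves", "body": {"moves": [0.06, -0.0285, -0.3225, 0.0, -0.94, 0.06, -0.0285, -0.3225, 0.0, -0.94, 0.06, -0.0285, -0.3225, 0.0, -0.94, 0.06, -0.0285, -0.3225, 0.0, -0.94, 0.06, -0.0285, -0.3225, 0.03, -0.94, 0.06, -0.0285, -0.3225, 0.08, -0.94, 0.06, -0.0285, -0.3225, 0.13, -0.94, 0.06, -0.0285, -0.3225, 0.17, -0.94, 0.06, -0.0285, -0.3225, 0.17, -0.94, 0.06, -0.0285, -0.3225, 0.17, -0.94], "newtons": 40}}

```text
time: 10.45
ee_pos: [0.4856, 0.2522, 0.0639]
tool_rot: [0.825, 0.565, 0.001, 0.0]
ft_force: [0.7, -0.6, -0.3]
finger_gap: 0.0599
grip_force: 0.0
```

```bash
python3 snap.py 4; python3 - <<'E'
from h import *
to(.485,.252,-.012,1.2)
S=load("side4.npz");C=cloud(S)
m=(abs(C[...,0]-.485)<.06)&(abs(C[...,1]-.252)<.045)&(C[...,2]>.04)
P=C[m];P=P[np.argsort(P[:,2])];print(P[:12].round(3));lo=P[P[:,2]<.11];print(lo.min(0),lo.max(0))
cv2.imwrite("pics/c6.png",cv2.resize(S["pixels"][290:450,270:430],(560,560),interpolation=2)[:,:,::-1])
E
```

```text
t 10.55 ee [0.4865 0.2524 0.0651] a 1.2006 tilt 0.22 F [ 0.22  0.11 -0.02] q [ 0.27  0.2   1.92 -0.    1.02  0.64] gap 0.0597
shift [-0.0011 -0.0015  0.0771] turn 0.0006
[[0.454 0.269 0.081]
 [0.516 0.245 0.082]
 [0.517 0.247 0.082]
 [0.513 0.237 0.084]
 [0.518 0.251 0.084]
 [0.514 0.239 0.084]
 [0.515 0.242 0.084]
 [0.516 0.244 0.084]
 [0.459 0.273 0.085]
 [0.512 0.234 0.085]
 [0.511 0.236 0.085]
 [0.455 0.275 0.086]]
[0.44340376 0.23155718 0.08129872] [0.52885652 0.27696523 0.10991834]
```

View pics/c6.png

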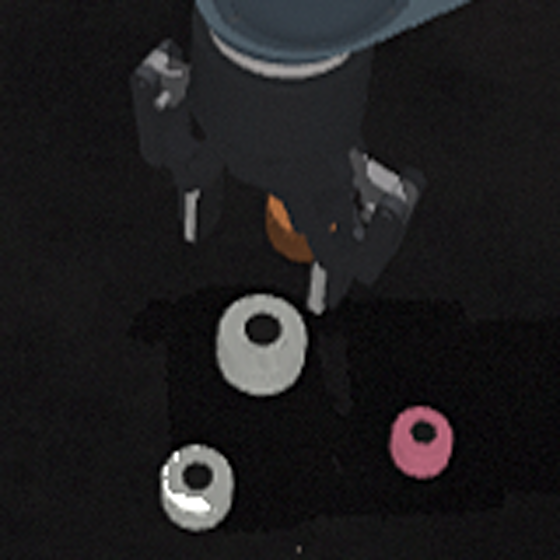

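The open fingers straddle the white cap (crop 262,345). Neighbours are clear: the brown cap is behind, the pink at (420,440) and the small white at (197,487).

Call:
{"method": "apply_moves", "body": {"moves": [0.06, -0.001, -0.0015, 0.03, 0, 0.06, -0.001, -0.0015, 0.055, 0, 0.06, -0.001, -0.0015, 0.068, 0, 0.06, -0.001, -0.0015, 0.074, 0, 0.06, -0.001, -0.0015, 0.074, 0, 0.06, -0.001, -0.0015, 0.074, 0], "newtons": 40}}

```text
time: 11.3
ee_pos: [0.484, 0.2519, -0.0101]
tool_rot: [0.825, 0.565, 0.001, 0.0]
ft_force: [0.2, -0.6, 0.5]
finger_gap: 0.0601
grip_force: 0.0
```

Call:
{"method": "apply_moves", "body": {"moves": [0.03, 0, 0, 0, 0, 0.03, 0, 0, 0, 0, 0.03, 0, 0, 0, 0, 0.03, 0, 0, 0, 0, 0.03, 0, 0, 0, 0], "newtons": 40}}

```text
time: 11.92
ee_pos: [0.4839, 0.2519, -0.0102]
tool_rot: [0.825, 0.565, 0.001, 0.0]
ft_force: [-0.9, 0.8, 6.2]
finger_gap: 0.0419
grip_force: 41.1
```

Call:
{"method": "apply_moves", "body": {"moves": [0.03, 0, 0, -0.03, 0, 0.03, 0, 0, -0.08, 0, 0.03, 0, 0, -0.13, 0, 0.03, 0, 0, -0.18, 0, 0.03, 0, 0, -0.18, 0]}}

```text
time: 12.55
ee_pos: [0.486, 0.2525, 0.1737]
tool_rot: [0.825, 0.565, 0.005, 0.002]
ft_force: [-0.2, -0.1, -1.2]
finger_gap: 0.0423
grip_force: 41.0
```

```bash
python3 -c "
from h import *
to(.5953,-.0525,.170,1.2)"
```

```text
t 12.55 ee [0.486  0.2525 0.1737] a 1.201 tilt 0.55 F [-0.25 -0.11 -1.22] q [ 0.27  0.05  1.87 -0.    1.22  0.64] gap 0.0423
shift [-0.2449  0.2122  0.004 ] turn 0.001
```

Call:
{"method": "apply_moves", "body": {"moves": [0.03, -0.04, 0.035, 0, 0, 0.03, -0.08, 0.07, 0, 0, 0.03, -0.12, 0.105, 0, 0, 0.03, -0.16, 0.14, 0, 0, 0.03, -0.2, 0.175, 0, 0, 0.03, -0.2435, 0.214, 0, 0, 0.03, -0.2435, 0.214, 0, 0, 0.03, -0.2435, 0.214, 0, 0, 0.03, -0.2435, 0.214, 0, 0, 0.03, -0.2435, 0.214, 0, 0, 0.03, -0.2435, 0.214, 0, 0]}}

```text
time: 13.92
ee_pos: [0.5945, -0.052, 0.169]
tool_rot: [0.825, 0.565, 0.0, 0.0]
ft_force: [-0.2, 0.3, -0.7]
finger_gap: 0.042
grip_force: 41.0
```

```bash
python3 snap.py 5; python3 - <<'E'
from h import *
to(.5953,-.0525,.170,1.2)
S=load("side5.npz");T=load("top5.npz")
a=cv2.resize(S["pixels"][165:245,280:370],(675,600),interpolation=2)
cv2.imwrite("pics/c7.png",a[:,:,::-1])
z=.1802
for nm,P,r in(("cap bottom",[.5953,-.0525,.1802],.0215),("cap top",[.5953,-.0525,.2062],.0215),("shoulder",[.5953,-.0525,.135],.021),("body",[.5953,-.0525,.12],.021)):
    e=proj(S,[[P[0]+r*np.cos(t),P[1]+r*np.sin(t),P[2]] for t in np.linspace(0,6.28,90)]);print(nm,e.min(0).round(2),e.max(0).round(2))
p=S["pixels"].astype(int).sum(2)
for v in list(range(180,204,2))+list(range(214,236,2)): print(v,p[v,308:338].tolist())
E
```

```text
t 14.03 ee [ 0.5946 -0.0524  0.169 ] a 1.2014 tilt 0.01 F [ 0.4  -0.07 -0.84] q [-0.28  0.17  1.74  0.    1.23  0.09] gap 0.0418
shift [ 0.0001  0.0007 -0.001 ] turn 0.0014
cap bottom [311.24 194.54] [332.58 207.16]
cap top [311.31 183.94] [333.03 196.43]
shoulder [311.37 212.28] [331.59 224.79]
body [311.33 217.89] [331.35 230.45]
180 [102, 113, 93, 108, 103, 100, 96, 120, 110, 390, 214, 32, 54, 58, 67, 62, 59, 74, 112, 113, 105, 109, 106, 111, 110, 107, 116, 116, 120, 107]
182 [218, 366, 273, 144, 87, 87, 81, 77, 121, 396, 206, 36, 63, 57, 61, 63, 58, 68, 59, 72, 110, 103, 96, 106, 109, 112, 107, 105, 105, 104]
184 [356, 424, 184, 59, 78, 85, 92, 74, 129, 400, 114, 28, 58, 56, 58, 51, 60, 57, 62, 54, 86, 118, 112, 119, 119, 101, 115, 101, 98, 111]
186 [347, 425, 134, 77, 80, 89, 78, 58, 85, 305, 189, 208, 404, 401, 404, 400, 392, 288, 291, 83, 104, 89, 100, 113, 112, 113, 107, 113, 111, 113]
188 [346, 428, 139, 73, 69, 74, 240, 412, 417, 507, 504, 494, 390, 397, 371, 367, 373, 461, 513, 508, 517, 241, 83, 107, 117, 111, 119, 109, 115, 111]
190 [352, 419, 136, 42, 135, 475, 504, 479
[... 1938 characters left out ...]
, 492, 481, 491, 502, 508, 500, 491, 483, 472, 412, 404, 381, 420, 354, 20, 58, 65, 59, 67]
228 [603, 552, 418, 181, 286, 443, 439, 447, 445, 429, 436, 421, 410, 422, 424, 421, 410, 419, 418, 424, 434, 454, 442, 433, 267, 30, 60, 54, 62, 101]
230 [440, 190, 153, 163, 238, 424, 440, 444, 458, 459, 471, 480, 482, 478, 482, 485, 485, 473, 476, 464, 451, 447, 440, 414, 130, 45, 49, 78, 160, 192]
232 [168, 175, 178, 167, 171, 412, 384, 413, 447, 467, 479, 483, 483, 479, 484, 483, 487, 480, 461, 469, 459, 419, 377, 346, 10, 55, 95, 176, 185, 177]
234 [179, 179, 165, 137, 169, 434, 435, 434, 424, 406, 416, 412, 425, 422, 428, 426, 415, 395, 410, 408, 410, 428, 430, 297, 12, 136, 196, 185, 185, 173]
```

View pics/c7.png

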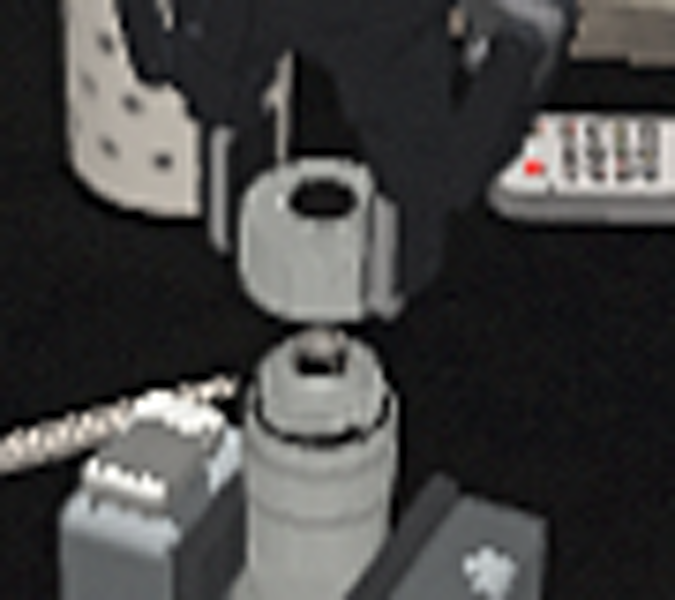

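The gripped cap sits above the neck: cap top disc at crop (322,198), neck at (320,370). The axes agree to under 1 mm. I'll lower it gently and feel for the ridges.

Call:
{"method": "apply_moves", "body": {"moves": [0.03, 0, 0, 0.01, 0, 0.03, 0, 0, 0.02, 0, 0.03, 0, 0, 0.026, 0, 0.03, 0, 0, 0.03, 0, 0.03, 0, 0, 0.03, 0]}}

```text
time: 14.65
ee_pos: [0.5944, -0.0528, 0.1385]
tool_rot: [0.825, 0.565, -0.0, -0.0]
ft_force: [-0.2, 1.0, -0.5]
finger_gap: 0.0417
grip_force: 41.0
```

Call:
{"method": "apply_moves", "body": {"moves": [0.03, 0, 0, 0.001, 0, 0.03, 0, 0, 0.002, 0, 0.03, 0, 0, 0.003, 0, 0.03, 0, 0, 0.003, 0]}}

```text
time: 15.15
ee_pos: [0.5946, -0.0527, 0.1359]
tool_rot: [0.825, 0.565, -0.0, -0.0]
ft_force: [-0.2, -0.2, -0.8]
finger_gap: 0.042
grip_force: 41.0
```

Call:
{"method": "apply_moves", "body": {"moves": [0.03, 0, 0, 0.0005, 0, 0.03, 0, 0, 0.001, 0, 0.03, 0, 0, 0.0015, 0, 0.03, 0, 0, 0.0015, 0]}}

```text
time: 15.65
ee_pos: [0.5946, -0.0527, 0.1343]
tool_rot: [0.825, 0.565, -0.0, -0.0]
ft_force: [0.1, 0.4, -1.3]
finger_gap: 0.0419
grip_force: 41.0
```

Call:
{"method": "apply_moves", "body": {"moves": [0.03, 0, 0, 0.0005, 0, 0.03, 0, 0, 0.001, 0, 0.03, 0, 0, 0.0015, 0, 0.03, 0, 0, 0.0015, 0]}}

```text
time: 16.15
ee_pos: [0.5946, -0.0528, 0.1328]
tool_rot: [0.825, 0.565, -0.0, -0.0]
ft_force: [0.5, -1.6, -1.3]
finger_gap: 0.0419
grip_force: 41.0
```

Call:
{"method": "apply_moves", "body": {"moves": [0.03, 0, 0, 0.0005, 0, 0.03, 0, 0, 0.001, 0, 0.03, 0, 0, 0.001, 0]}}

```text
time: 16.52
ee_pos: [0.5947, -0.0527, 0.1321]
tool_rot: [0.825, 0.565, 0.0, 0.0]
ft_force: [-0.3, -0.1, -0.3]
finger_gap: 0.0419
grip_force: 41.1
```

Call:
{"method": "apply_moves", "body": {"moves": [0.03, 0, 0, 0.0005, 0, 0.03, 0, 0, 0.001, 0, 0.03, 0, 0, 0.001, 0]}}

```text
time: 16.9
ee_pos: [0.5949, -0.0528, 0.1318]
tool_rot: [0.825, 0.565, 0.0, 0.0]
ft_force: [-1.5, 0.6, 4.9]
finger_gap: 0.0418
grip_force: 41.7
```

Contact at TCP z≈0.132, so the cap centre is 2.2 mm above the rim. That means about 1.15 rad counterclockwise to the drop. I'll turn backwards and follow the ramp up.

Call:
{"method": "apply_moves", "body": {"moves": [0.03, 0, 0, -0.0003, -0.1, 0.03, 0, 0, -0.0005, -0.2, 0.03, 0, 0, -0.0008, -0.3, 0.03, 0, 0, -0.0008, -0.3]}}

```text
time: 17.4
ee_pos: [0.5953, -0.0528, 0.1326]
tool_rot: [0.732, 0.682, 0.001, 0.001]
ft_force: [-0.7, 2.0, 5.1]
finger_gap: 0.0423
grip_force: 41.6
```

Call:
{"method": "apply_moves", "body": {"moves": [0.03, 0, 0, -0.0003, -0.1, 0.03, 0, 0, -0.0005, -0.2, 0.03, 0, 0, -0.0008, -0.3, 0.03, 0, 0, -0.0008, -0.3]}}

```text
time: 17.9
ee_pos: [0.5951, -0.0527, 0.1333]
tool_rot: [0.622, 0.783, 0.0, 0.0]
ft_force: [-1.8, 2.0, 5.6]
finger_gap: 0.042
grip_force: 41.7
```

```bash
python3 -c "
from h import *
to(.5947,-.0527,.13)
from rig import get_obs;print(get_obs()['moment'])"
```

```text
t 17.9 ee [ 0.5951 -0.0527  0.1333] a 1.7996 tilt 0.06 F [-1.82  2.01  5.55] q [-0.28  0.21  1.76  0.    1.17 -0.51] gap 0.042
shift [ 0.     -0.0004  0.0033] turn 0
[0.16077957 0.28112017 0.05196095]
```

Call:
{"method": "apply_moves", "body": {"moves": [0.03, 0, 0, -0.0003, -0.1, 0.03, 0, 0, -0.0005, -0.2, 0.03, 0, 0, -0.0008, -0.3, 0.03, 0, 0, -0.0008, -0.3]}}

```text
time: 18.4
ee_pos: [0.5949, -0.0528, 0.1341]
tool_rot: [0.498, 0.867, 0.0, 0.0]
ft_force: [-1.6, 1.3, 6.3]
finger_gap: 0.0418
grip_force: 41.7
```

Call:
{"method": "apply_moves", "body": {"moves": [0.03, 0, 0, -0.0002, -0.08, 0.03, 0, 0, -0.0004, -0.15, 0.03, 0, 0, -0.0004, -0.15]}}

```text
time: 18.77
ee_pos: [0.5948, -0.0526, 0.1344]
tool_rot: [0.431, 0.902, 0.0, 0.0]
ft_force: [-1.9, 2.3, 5.6]
finger_gap: 0.0419
grip_force: 41.7
```

Call:
{"method": "apply_moves", "body": {"moves": [0.03, 0, 0, -0.0002, -0.08, 0.03, 0, 0, -0.0004, -0.15, 0.03, 0, 0, -0.0004, -0.15]}}

```text
time: 19.15
ee_pos: [0.5949, -0.0525, 0.1346]
tool_rot: [0.363, 0.932, 0.0, 0.0]
ft_force: [-1.5, 2.3, 5.9]
finger_gap: 0.0419
grip_force: 41.6
```

Call:
{"method": "apply_moves", "body": {"moves": [0.03, 0, 0, -0.0001, -0.05, 0.03, 0, 0, -0.0002, -0.1, 0.03, 0, 0, -0.0002, -0.1]}}

```text
time: 19.52
ee_pos: [0.5949, -0.0525, 0.1346]
tool_rot: [0.316, 0.949, 0.0, 0.0]
ft_force: [-0.4, 2.2, 5.6]
finger_gap: 0.0416
grip_force: 41.6
```

Call:
{"method": "apply_moves", "body": {"moves": [0.03, 0, 0, 0, -0.05, 0.03, 0, 0, 0, -0.1, 0.03, 0, 0, 0, -0.1]}}

```text
time: 19.9
ee_pos: [0.5945, -0.053, 0.1342]
tool_rot: [0.268, 0.963, -0.0, -0.0]
ft_force: [-1.2, 0.8, 4.6]
finger_gap: 0.0422
grip_force: 41.5
```

Call:
{"method": "apply_moves", "body": {"moves": [0.03, 0, 0, 0, -0.05, 0.03, 0, 0, 0, -0.1, 0.03, 0, 0, 0, -0.1]}}

```text
time: 20.27
ee_pos: [0.594, -0.053, 0.1332]
tool_rot: [0.22, 0.976, -0.0, -0.001]
ft_force: [-1.3, 0.0, -0.5]
finger_gap: 0.042
grip_force: 41.0
```

The force went to zero and the cap fell, so that was the drop. I'll lower it straight down to follow.

Call:
{"method": "apply_moves", "body": {"moves": [0.03, 0, 0, 0.0008, 0, 0.03, 0, 0, 0.0016, 0, 0.03, 0, 0, 0.002, 0, 0.03, 0, 0, 0.002, 0]}}

```text
time: 20.78
ee_pos: [0.5942, -0.0528, 0.1321]
tool_rot: [0.219, 0.976, -0.0, -0.001]
ft_force: [-2.8, -0.4, -1.3]
finger_gap: 0.0421
grip_force: 41.1
```

Call:
{"method": "apply_moves", "body": {"moves": [0.03, 0, 0, 0.0004, 0, 0.03, 0, 0, 0.0008, 0, 0.03, 0, 0, 0.0008, 0]}}

```text
time: 21.15
ee_pos: [0.5943, -0.0528, 0.1314]
tool_rot: [0.219, 0.976, -0.0, -0.0]
ft_force: [-4.3, -0.5, 1.6]
finger_gap: 0.0421
grip_force: 41.2
```

Call:
{"method": "apply_moves", "body": {"moves": [0.03, 0.0004, -0.0002, 0, 0, 0.03, 0.0004, -0.0002, 0.0005, 0, 0.03, 0.0004, -0.0002, 0.0005, 0]}}

```text
time: 21.52
ee_pos: [0.5942, -0.0527, 0.131]
tool_rot: [0.219, 0.976, 0.0, 0.0]
ft_force: [-3.2, -0.8, 0.6]
finger_gap: 0.0417
grip_force: 41.1
```

Call:
{"method": "apply_moves", "body": {"moves": [0.03, 0.0002, 0, 0.0005, 0, 0.03, 0.0002, 0, 0.0008, 0, 0.03, 0.0002, 0, 0.0008, 0]}}

```text
time: 21.9
ee_pos: [0.5942, -0.0527, 0.1304]
tool_rot: [0.219, 0.976, 0.0, 0.0]
ft_force: [-2.1, -0.7, 1.1]
finger_gap: 0.042
grip_force: 41.3
```

Call:
{"method": "apply_moves", "body": {"moves": [0.03, 0.0003, 0, 0.0004, 0, 0.03, 0.0003, 0, 0.0007, 0, 0.03, 0.0003, 0, 0.0007, 0]}}

```text
time: 22.28
ee_pos: [0.5942, -0.0527, 0.1303]
tool_rot: [0.219, 0.976, -0.0, 0.001]
ft_force: [-2.5, -0.3, 5.5]
finger_gap: 0.0421
grip_force: 41.6
```

Call:
{"method": "apply_moves", "body": {"moves": [0.03, 0.0002, 0, 0.0004, 0, 0.03, 0.0002, 0, 0.0006, 0, 0.03, 0.0002, 0, 0.0006, 0]}}

```text
time: 22.65
ee_pos: [0.5943, -0.0528, 0.1302]
tool_rot: [0.219, 0.976, -0.0, 0.001]
ft_force: [-2.8, -0.4, 7.0]
finger_gap: 0.0421
grip_force: 41.8
```

The cap bottomed 4.4 mm below the crest. Now I'll run it in clockwise, following the lead of 2.6 mm/rad.

Call:
{"method": "apply_moves", "body": {"moves": [0.03, 0, 0, 0.0001, 0.1, 0.03, 0, 0, 0.0003, 0.2, 0.03, 0, 0, 0.0006, 0.3, 0.03, 0, 0, 0.0006, 0.3]}}

```text
time: 23.15
ee_pos: [0.5944, -0.0528, 0.1294]
tool_rot: [0.362, 0.932, 0.0, 0.001]
ft_force: [-2.0, -0.6, 5.7]
finger_gap: 0.0422
grip_force: 41.7
```

Call:
{"method": "apply_moves", "body": {"moves": [0.03, 0, 0, 0.0003, 0.1, 0.03, 0, 0, 0.0005, 0.2, 0.03, 0, 0, 0.0008, 0.3, 0.03, 0, 0, 0.0008, 0.3]}}

```text
time: 23.65
ee_pos: [0.5945, -0.0527, 0.1286]
tool_rot: [0.498, 0.867, 0.0, 0.001]
ft_force: [-1.7, -0.3, 5.5]
finger_gap: 0.0422
grip_force: 41.7
```

```bash
python3 -c "
from h import *
to(.5947,-.0527,.13)
from rig import get_obs;print(get_obs()['moment'])"
```

```text
t 23.65 ee [ 0.5945 -0.0527  0.1286] a 2.1001 tilt 0.15 F [-1.74 -0.25  5.46] q [-0.28  0.22  1.76  0.    1.16 -0.81] gap 0.0422
shift [-0.0001  0.0001 -0.0014] turn 0
[-0.0977669   0.34942504 -0.05178903]
```

Call:
{"method": "apply_moves", "body": {"moves": [0.03, 0, 0, 0.0003, 0.1, 0.03, 0, 0, 0.0005, 0.2, 0.03, 0, 0, 0.0008, 0.3, 0.03, 0, 0, 0.001, 0.4, 0.03, 0, 0, 0.0013, 0.5, 0.03, 0, 0, 0.0013, 0.5]}}

```text
time: 24.4
ee_pos: [0.5948, -0.0526, 0.1274]
tool_rot: [0.696, 0.718, 0.001, 0.001]
ft_force: [-0.8, -0.5, 6.2]
finger_gap: 0.0421
grip_force: 41.7
```

Call:
{"method": "apply_moves", "body": {"moves": [0.03, 0, 0, 0.0003, 0.1, 0.03, 0, 0, 0.0005, 0.2, 0.03, 0, 0, 0.0008, 0.3, 0.03, 0, 0, 0.001, 0.4, 0.03, 0, 0, 0.0013, 0.5, 0.03, 0, 0, 0.0013, 0.5]}}

```text
time: 25.15
ee_pos: [0.5949, -0.0527, 0.1261]
tool_rot: [0.852, 0.523, 0.001, 0.001]
ft_force: [0.7, -0.6, 6.2]
finger_gap: 0.0422
grip_force: 41.6
```

```bash
python3 -c "
from h import *
to(.5947,-.0527,.1248)
from rig import get_obs;print(get_obs()['moment'])"
```

```text
t 25.15 ee [ 0.5949 -0.0527  0.1261] a 1.1012 tilt 0.21 F [ 0.69 -0.56  6.17] q [-0.28  0.22  1.77  0.    1.15  0.19] gap 0.0422
shift [-0.0001 -0.0002  0.0013] turn 0
[-0.02940972  0.01009944 -0.05081155]
```

Call:
{"method": "apply_moves", "body": {"moves": [0.03, 0, 0, 0.0003, 0.1, 0.03, 0, 0, 0.0005, 0.2, 0.03, 0, 0, 0.0008, 0.3, 0.03, 0, 0, 0.0008, 0.3]}}

```text
time: 25.65
ee_pos: [0.595, -0.0527, 0.1254]
tool_rot: [0.921, 0.39, 0.002, 0.001]
ft_force: [-1.0, -0.3, 5.0]
finger_gap: 0.0422
grip_force: 41.6
```

```bash
python3 -c "
from h import *
to(.5947,-.0527,.1248)
from rig import get_obs;print(get_obs()['moment'])"
```

```text
t 25.65 ee [ 0.595  -0.0527  0.1254] a 0.8012 tilt 0.22 F [-1.04 -0.31  5.03] q [-0.28  0.22  1.77  0.    1.15  0.49] gap 0.0422
shift [-0.0002 -0.0002  0.0006] turn 0
[-0.00777596  0.06799385  0.01724479]
```

Call:
{"method": "apply_moves", "body": {"moves": [0.03, 0, 0, 0.0001, 0.05, 0.03, 0, 0, 0.0002, 0.1, 0.03, 0, 0, 0.0002, 0.1]}}

```text
time: 26.02
ee_pos: [0.595, -0.0527, 0.1251]
tool_rot: [0.939, 0.344, 0.002, 0.001]
ft_force: [0.2, -0.4, 5.5]
finger_gap: 0.0421
grip_force: 41.6
```

```bash
python3 -c "
from h import *
to(.5947,-.0527,.1248)
from rig import get_obs;print(get_obs()['moment'])"
```

```text
t 26.02 ee [ 0.595  -0.0527  0.1251] a 0.7016 tilt 0.21 F [ 0.19 -0.4   5.52] q [-0.28  0.22  1.77  0.    1.15  0.59] gap 0.0421
shift [-0.0002 -0.0002  0.0003] turn 0
[-0.05983531  0.04753002 -0.04276892]
```

Call:
{"method": "apply_moves", "body": {"moves": [0.03, 0, 0, 0.0001, 0.05, 0.03, 0, 0, 0.0002, 0.1, 0.03, 0, 0, 0.0002, 0.1]}}

```text
time: 26.4
ee_pos: [0.5949, -0.0527, 0.1249]
tool_rot: [0.955, 0.296, 0.002, 0.001]
ft_force: [0.7, -0.3, 4.9]
finger_gap: 0.0421
grip_force: 41.6
```

```bash
python3 -c "
from h import *
to(.5947,-.0527,.1248)
from rig import get_obs;print(get_obs()['moment'])"
```

```text
t 26.4 ee [ 0.5949 -0.0527  0.1249] a 0.6016 tilt 0.21 F [ 0.69 -0.3   4.9 ] q [-0.28  0.22  1.77  0.    1.15  0.69] gap 0.0421
shift [-0.0002 -0.0001  0.0001] turn 0
[-0.05528551  0.04896291 -0.02556368]
```

Call:
{"method": "apply_moves", "body": {"moves": [0.03, 0, 0, 0.0001, 0.05, 0.03, 0, 0, 0.0002, 0.1, 0.03, 0, 0, 0.0002, 0.1]}}

```text
time: 26.78
ee_pos: [0.595, -0.0527, 0.1249]
tool_rot: [0.969, 0.248, 0.002, 0.001]
ft_force: [-0.1, -0.1, 6.3]
finger_gap: 0.0418
grip_force: 41.7
```

```bash
python3 -c "
from h import *
to(.5947,-.0527,.1248)
from rig import get_obs;print(get_obs()['moment'])"
```

```text
t 26.77 ee [ 0.595  -0.0527  0.1249] a 0.5016 tilt 0.22 F [-0.09 -0.08  6.35] q [-0.28  0.22  1.77  0.    1.15  0.79] gap 0.0418
shift [-0.0002 -0.0002  0.0001] turn 0
[-0.01799031  0.09272653  0.00321546]
```

The skirt has been down on the shoulder since a≈0.6. I'll take up the thread play in small steps and watch the moment for first snugness.

Call:
{"method": "apply_moves", "body": {"moves": [0.03, 0, 0, 0, 0.05, 0.03, 0, 0, 0, 0.1, 0.03, 0, 0, 0, 0.1]}}

```text
time: 27.15
ee_pos: [0.595, -0.0527, 0.1249]
tool_rot: [0.98, 0.199, 0.002, 0.001]
ft_force: [-1.0, 0.0, 5.4]
finger_gap: 0.0418
grip_force: 41.7
```

```bash
python3 -c "
from h import *
to(.5947,-.0527,.1248)
from rig import get_obs;o=get_obs();print(o['moment'],o['effort'][5])"
```

```text
t 27.15 ee [ 0.595  -0.0527  0.1249] a 0.4016 tilt 0.22 F [-1.01  0.01  5.42] q [-0.28  0.22  1.77  0.    1.15  0.89] gap 0.0418
shift [-0.0003 -0.0002  0.0001] turn 0
[-0.0312672   0.04523916 -0.02434531] 0.0646306062117219
```

Call:
{"method": "apply_moves", "body": {"moves": [0.03, 0, 0, 0, 0.05, 0.03, 0, 0, 0, 0.1, 0.03, 0, 0, 0, 0.1]}}

```text
time: 27.52
ee_pos: [0.595, -0.0528, 0.1249]
tool_rot: [0.989, 0.15, 0.002, 0.001]
ft_force: [-0.1, -0.9, 5.7]
finger_gap: 0.0421
grip_force: 41.7
```

```bash
python3 -c "
from h import *
to(.5947,-.0527,.1248)
from rig import get_obs;o=get_obs();print(o['moment'],o['effort'][5])"
```

```text
t 27.52 ee [ 0.595  -0.0528  0.1249] a 0.3016 tilt 0.23 F [-0.1  -0.92  5.73] q [-0.28  0.22  1.77  0.    1.15  0.99] gap 0.0421
shift [-0.0003 -0.0002  0.0001] turn 0
[-0.01794486  0.05397707 -0.00733274] 0.06412656744942069
```

Call:
{"method": "apply_moves", "body": {"moves": [0.03, 0, 0, 0, 0.05, 0.03, 0, 0, 0, 0.05]}}

```text
time: 27.78
ee_pos: [0.595, -0.0528, 0.1249]
tool_rot: [0.992, 0.125, 0.002, 0.001]
ft_force: [-0.3, -0.6, 5.9]
finger_gap: 0.0419
grip_force: 41.7
```

```bash
python3 -c "
from rig import get_obs;o=get_obs();print(o['moment'],o['effort'][5],o['qpos'][5])"
```

```text
[-0.04419795  0.04129029  0.00901641] 0.06336795631796122 1.0407851346100707
```

Call:
{"method": "apply_moves", "body": {"moves": [0.03, 0, 0, 0, 0.05, 0.03, 0, 0, 0, 0.05]}}

```text
time: 28.02
ee_pos: [0.595, -0.0528, 0.1249]
tool_rot: [0.995, 0.101, 0.002, 0.001]
ft_force: [0.8, -0.6, 6.0]
finger_gap: 0.042
grip_force: 41.7
```

```bash
python3 -c "
from rig import get_obs;o=get_obs();print(o['moment'],o['effort'][5],o['qpos'][5])"
```

```text
[-0.0168785   0.0323701   0.00203077] 0.06275572115555406 1.0907499220726622
```

Call:
{"method": "apply_moves", "body": {"moves": [0.03, 0, 0, 0, 0.05, 0.03, 0, 0, 0, 0.05]}}

```text
time: 28.28
ee_pos: [0.595, -0.0528, 0.1248]
tool_rot: [0.997, 0.076, 0.002, 0.001]
ft_force: [0.3, -0.7, 5.8]
finger_gap: 0.0418
grip_force: 41.7
```

```bash
python3 -c "
from rig import get_obs;o=get_obs();print(o['moment'],o['effort'][5],o['qpos'][5])"
```

```text
[-0.03748052  0.07830927  0.02767585] 0.055855452083051205 1.1407604245041354
```

Call:
{"method": "apply_moves", "body": {"moves": [0.03, 0, 0, 0, 0.05, 0.03, 0, 0, 0, 0.05]}}

```text
time: 28.52
ee_pos: [0.595, -0.0528, 0.1248]
tool_rot: [0.999, 0.051, 0.002, 0.0]
ft_force: [-0.4, -0.5, 5.2]
finger_gap: 0.0423
grip_force: 41.7
```

```bash
python3 -c "
from rig import get_obs;o=get_obs();print(o['moment'],o['effort'][5],o['qpos'][5])"
```

```text
[-0.11172556 -0.02400653 -0.05822772] 0.0247440452221781 1.1908011662642464
```

Call:
{"method": "apply_moves", "body": {"moves": [0.03, 0, 0, 0, 0.04, 0.03, 0, 0, 0, 0.04]}}

```text
time: 28.78
ee_pos: [0.5951, -0.0529, 0.1248]
tool_rot: [1.0, 0.031, 0.002, 0.001]
ft_force: [-0.0, -0.8, 5.8]
finger_gap: 0.0419
grip_force: 41.6
```

```bash
python3 -c "
from rig import get_obs;o=get_obs();print(o['moment'],o['effort'],o['qpos'][5],o['ee_pos'])"
```

```text
[-0.17205704  0.06768417 -0.05776265] [ 5.46206441e-01 -3.61410785e+01 -2.71184957e+01  1.53468288e-01
  2.15416885e-02 -1.34269751e-02] 1.230800322448603 [ 0.5950581  -0.05286412  0.12483807]
```

```bash
cat > avg.py <<'E'
from rig import *
import numpy as np
m=[];e=[];F=[]
for i in range(8):
    grab_frame("side");o=get_obs();m.append(o["moment"]);e.append(o["effort"]);F.append(o["ft_force"])
print("t",o["time"],np.mean(m,0).round(3),np.mean(F,0).round(2),np.mean(e,0).round(3)[3:],o["ee_pos"].round(5),o["qpos"][5],R if 0 else "")
E
python3 avg.py
```

```text
t 29.175 [-0.142  0.031 -0.076] [-0.42 -0.78  5.09] [ 0.151  0.022 -0.055] [ 0.59507 -0.05287  0.12485] 1.2305982147714933
```

Call:
{"method": "apply_moves", "body": {"moves": [0.03, 0, 0, 0, 0.04, 0.03, 0, 0, 0, 0.04]}}

```text
time: 29.42
ee_pos: [0.5951, -0.0529, 0.1248]
tool_rot: [1.0, 0.011, 0.002, 0.001]
ft_force: [0.2, -0.6, 5.1]
finger_gap: 0.042
grip_force: 41.6
```

```bash
python3 avg.py
```

```text
t 29.825 [-0.141 -0.005 -0.027] [-0.01 -0.94  4.99] [ 0.193  0.066 -0.038] [ 0.59505 -0.05294  0.12479] 1.2705597994160789
```

The torque is still small, so I'll check snugness another way: ease off the pressing and see whether the cap lifts in the thread play.

Call:
{"method": "apply_moves", "body": {"moves": [0.03, 0, 0, -0.0003, 0, 0.03, 0, 0, -0.0006, 0, 0.03, 0, 0, -0.0006, 0]}}

```text
time: 30.2
ee_pos: [0.595, -0.0529, 0.1249]
tool_rot: [1.0, 0.011, 0.002, 0.001]
ft_force: [5.6, -1.3, 3.1]
finger_gap: 0.0422
grip_force: 41.3
```

```bash
python3 avg.py
```

```text
t 30.6 [-0.347 -0.797  0.012] [ 5.05 -2.    2.94] [0.135 1.278 0.022] [ 0.59499 -0.05289  0.12483] 1.2713048207961257
```

Call:
{"method": "apply_moves", "body": {"moves": [0.03, 0, 0, -0.0003, 0, 0.03, 0, 0, -0.0006, 0, 0.03, 0, 0, -0.0006, 0]}}

```text
time: 30.98
ee_pos: [0.5948, -0.0529, 0.1249]
tool_rot: [1.0, 0.011, 0.002, 0.0]
ft_force: [6.5, -2.6, -0.1]
finger_gap: 0.0416
grip_force: 41.1
```

```bash
python3 avg.py
```

```text
t 31.375 [-0.351 -0.979  0.05 ] [ 6.17 -2.1   0.3 ] [0.117 1.557 0.052] [ 0.59483 -0.05286  0.12489] 1.2712161963348723
```

Call:
{"method": "apply_moves", "body": {"moves": [0.03, 0, 0, -0.0003, 0, 0.03, 0, 0, -0.0005, 0, 0.03, 0, 0, -0.0005, 0]}}

```text
time: 31.75
ee_pos: [0.5946, -0.0528, 0.1249]
tool_rot: [1.0, 0.011, 0.002, 0.0]
ft_force: [6.7, -2.1, -1.5]
finger_gap: 0.042
grip_force: 40.9
```

```bash
python3 avg.py
```

```text
t 32.15 [-0.362 -1.054  0.053] [ 6.54 -2.3  -1.19] [0.102 1.679 0.065] [ 0.59457 -0.05279  0.12487] 1.271178674602829
```

Call:
{"method": "apply_moves", "body": {"moves": [0.03, 0, 0, 0, 0.03, 0.03, 0, 0, 0, 0.03]}}

```text
time: 32.4
ee_pos: [0.5943, -0.0527, 0.1249]
tool_rot: [1.0, -0.005, 0.001, 0.0]
ft_force: [5.5, -1.8, -0.2]
finger_gap: 0.042
grip_force: 41.0
```

```bash
python3 avg.py
```

```text
t 32.8 [-0.337 -0.847  0.008] [ 5.4  -1.98 -0.44] [0.113 1.366 0.007] [ 0.59427 -0.0527   0.12485] 1.3013523245647427
```

Call:
{"method": "apply_moves", "body": {"moves": [0.03, 0, 0, 0.0005, 0, 0.03, 0, 0, 0.001, 0.03, 0.03, 0, 0, 0.001, 0.03]}}

```text
time: 33.17
ee_pos: [0.5943, -0.0526, 0.1248]
tool_rot: [1.0, -0.02, 0.001, 0.0]
ft_force: [4.9, -1.5, 2.9]
finger_gap: 0.0419
grip_force: 41.5
```

```bash
python3 avg.py
```

```text
t 33.575 [-0.316 -0.803  0.058] [ 5.09 -2.09  3.74] [0.134 1.278 0.056] [ 0.59427 -0.05267  0.12478] 1.331862085233598
```

Call:
{"method": "apply_moves", "body": {"moves": [0.03, 0, 0, 0, 0.03, 0.03, 0, 0, 0, 0.03]}}

```text
time: 33.83
ee_pos: [0.5942, -0.0526, 0.1248]
tool_rot: [0.999, -0.035, 0.001, 0.0]
ft_force: [4.3, -1.7, 4.4]
finger_gap: 0.042
grip_force: 41.5
```

```bash
python3 avg.py
```

```text
t 34.225 [-0.306 -0.765  0.103] [ 4.63 -1.48  3.83] [0.134 1.233 0.107] [ 0.59423 -0.05259  0.12479] 1.361734750743986
```

Call:
{"method": "apply_moves", "body": {"moves": [0.03, 0, 0, 0, 0.04, 0.03, 0, 0, 0, 0.04]}}

```text
time: 34.48
ee_pos: [0.5942, -0.0526, 0.1248]
tool_rot: [0.999, -0.055, 0.001, 0.0]
ft_force: [5.4, -0.8, 4.0]
finger_gap: 0.0421
grip_force: 41.5
```

```bash
python3 avg.py
```

```text
t 34.875 [-0.291 -0.789  0.099] [ 4.64 -1.34  3.85] [0.112 1.248 0.095] [ 0.59424 -0.05258  0.12479] 1.401726138421509
```

Call:
{"method": "apply_moves", "body": {"moves": [0.03, 0, 0, 0, 0.04, 0.03, 0, 0, 0, 0.04]}}

```text
time: 35.12
ee_pos: [0.5943, -0.0526, 0.1248]
tool_rot: [0.997, -0.074, 0.001, 0.0]
ft_force: [5.0, -1.5, 3.9]
finger_gap: 0.042
grip_force: 41.5
```

```bash
python3 avg.py
```

```text
t 35.525 [-0.296 -0.819  0.144] [ 4.83 -1.85  3.6 ] [0.118 1.297 0.149] [ 0.59424 -0.05257  0.12478] 1.441657227624438
```

Call:
{"method": "apply_moves", "body": {"moves": [0.03, 0, 0, 0, 0.04, 0.03, 0, 0, 0, 0.04]}}

```text
time: 35.78
ee_pos: [0.5943, -0.0526, 0.1248]
tool_rot: [0.996, -0.094, 0.001, 0.0]
ft_force: [5.3, -1.5, 3.8]
finger_gap: 0.0419
grip_force: 41.5
```

```bash
python3 avg.py
```

```text
t 36.175 [-0.315 -0.841  0.172] [ 5.42 -1.54  3.24] [0.123 1.361 0.174] [ 0.59431 -0.0526   0.12473] 1.4815498531988278
```

The torque is now climbing steadily (0.10, 0.14, 0.17 N m) with the cap down, so it is just snug. I'll let go and back off.

Call:
{"method": "apply_moves", "body": {"moves": [0.044, 0, 0, 0, 0, 0.06, 0, 0, 0, 0, 0.065, 0, 0, 0, 0, 0.065, 0, 0, 0, 0, 0.065, 0, 0, -0.03, 0, 0.065, 0, 0, -0.07, 0, 0.065, 0, 0, -0.11, 0, 0.065, -0.05, 0, -0.12, 0, 0.065, -0.1, 0, -0.12, 0, 0.065, -0.1, 0, -0.12, 0]}}

```text
time: 37.42
ee_pos: [0.4926, -0.0327, 0.2434]
tool_rot: [0.996, -0.094, -0.001, -0.0]
ft_force: [0.5, -1.0, -0.9]
finger_gap: 0.0649
grip_force: 0.0
```

```bash
python3 snap.py 6; python3 - <<'E'
from h import *
S=load("side6.npz");T=load("top6.npz")
for f in(S,T):
    C=cloud(f);m=(abs(C[...,0]-.5945)<.021)&(abs(C[...,1]+.052)<.021)&(C[...,2]>.153)&(C[...,2]<.2)
    P=C[m];print(m.sum(),P.mean(0),np.percentile(P[:,2],[50,90,98]))
    k=C[m];A=np.c_[P[P[:,2]>.157][:,:2],np.ones((P[:,2]>.157).sum())];print(np.linalg.lstsq(A,P[P[:,2]>.157][:,2],rcond=None)[0])
e=proj(S,[[.5945+.0215*np.cos(t),-.0525+.0215*np.sin(t),.161] for t in np.linspace(0,6.28,90)]);print(e.min(0),e.max(0))
im=np.hstack([cv2.resize(S["pixels"][180:250,285:365],(457,400),interpolation=2),cv2.resize(T["pixels"][185:245,325:375],(333,400),interpolation=2)])
cv2.imwrite("pics/c8.png",im[:,:,::-1])
E
```

```text
232 [ 0.59296422 -0.04844781  0.15898082] [0.15894743 0.16148034 0.16288009]
[-0.00181039 -0.01147421  0.16004906]
220 [ 0.59970111 -0.05268492  0.15782698] [0.15779986 0.16037217 0.16191512]
[-0.03474425  0.0097475   0.18012875]
[311.57677296 202.2004868 ] [332.64019394 214.90964371]
```

View pics/c8.png

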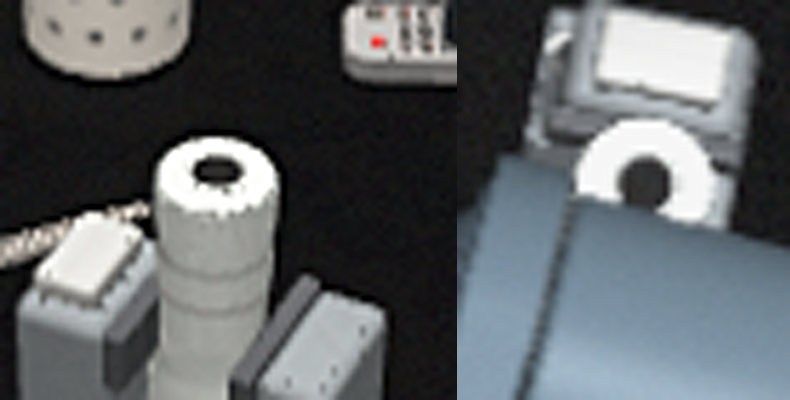

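The cap sits level and flush on the shoulder (side crop 217,170). Its top is at about 0.160–0.161 m against 0.161 expected, and the gripper is clear.

```bash
python3 -c "
from rig import *
print(close_job())"
```

```text
the job is handed in; nothing more can be done
None
```

The job is handed in: the fresh cell is in the lamp, and the tail cap was dropped into the thread start, run home level on the shoulder and left just snug at about 0.17 N m; I never went near the spent cell or the tweezers.

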